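# Close the drive case: break the lid stay's knee, lower the lid, press it into its clip

### The job

Close the clear drive case: take the orange bar on the knee of its folding lid stay, lift it past centre so that the stay unlocks, and keep hold of it to let the lid down under control until it just lies on the spring clip; do not let it fall, and do not drag it into the clip by the bar. Then let go and press the lid's front edge down at the dark pad, gently and no harder than needed (always under 18 N), until you feel the clip snap over it and hold it shut. Leave the power block's switch, the loose drive and the white bookend as they are.

Things in the scene. Friction and masses are not known exactly. Their poses are not given: they have to be found in the camera images.
- case: clear polycarbonate case holding three drives, 200 x 200 x 96 mm high, fixed to the desk. Origin: centre of its underside. Its x axis points from the front wall (clip, nearer the robot) to the far wall (lid hinge), y to its left, z up. The folding stay is outside its right (-y) wall. The lid's hinge axis is parallel to y at x = 100 mm, z = 106 mm in this frame.
- stay_pivot (a point): point on the axis (parallel to the case's y) about which the stay's steel lower link turns, in the plane where the orange bar is best gripped: x = 0, y = -165, z = 86 mm in the case's frame. The bar's grip point moves on a circle of 76.9 mm radius about it, in the case's x-z plane.
- stay (a joint): angle of the stay's lower link, rad: 0 = locked, when the line from pivot to bar points to the case's far side, 49 degrees above level; grows as the bar goes up, over the top and down at the front; 2.43 to 2.57 with the lid lying on the clip, 2.53 to 2.71 when caught. Through the links this one movement also moves the lid.
- knee_bar (a point): grip point of the orange bar on the stay's knee: a rod 14 mm in diameter, parallel to the case's y, free from y = -125 to -186 mm in the case's frame (20 mm collar on the last 5 mm). The point is on the rod's axis at y = -165 mm, 144 mm above the desk at the start, about 70 mm with the lid down. The rod turns with its link, so it turns between the fingers.
- knee (a joint): angle of the stay's knee, rad: 0 = locked on its stop, 12 mm under centre; 0.31 = links in line (centre); more = unlocked, about 3.1 with the lid down. It takes about 3 N along the bar's circle to unlock. Further on the lid's weight (0.3 to 0.53 kg) drives the bar on and the lid falls, unless the bar is held: it pulls with some 2 N at the end. That pull ends when the lid lies on the clip; pushing the bar on with 5 N or more would force the clip.
- lid (a joint): angle of the clear lid (198 x 200 x 6 mm, far edge on the hinge), rad: 0 = standing open, 80 degrees up from level; grows as it closes; 1.40 = level. Lying on the clip, not yet caught, it reads 1.33 to 1.385; caught and let go, 0.035 to 0.05 more than that.
- lid_pad (a point): point on the surface of a dark rubber dot, 26 mm across, on the lid's outer face (the upper one when shut), on its centre line, 160 mm from the hinge axis and 40 mm from the front edge. Press here once the lid is down; the dot is then 104 to 123 mm above the desk.
- clip (a joint): outward tilt of the steel spring clip with its roller, rad: 0 = upright, 0.06 at the snap, then 0.025 to 0.045 with the lid caught. It stands at the middle of the front wall, 24 mm wide, 45 mm to the front of the dot, up to 15 mm above the lid. Its height differs by +-5.5 mm and is not given: press slowly and feel. It snaps at 4 to 10 N on the dot, 5 mm down; 3 mm on, the lid meets a rubber foot (9 N per mm). Over 18 N is too hard.
- toggle_tip (a point): tip of the small green toggle switch on the black power block (100 x 55 x 32 mm, fixed to the desk to the right of the case); the tip is about 90 mm above the desk. Bystander: do not move it.
- drive_mid (a point): centre of a loose graphite drive, 115 x 78 x 12 mm, lying on the desk to the right and behind the case. Bystander.
- bookend_mid (a point): point 50 mm up in a loose white ceramic bookend, L-shaped, 90 x 50 x 105 mm high, 0.55 kg, standing on the desk to the left of the case. Bystander.

How it is judged:
By the outcome, as a careful person would: the job done as asked, in the order asked, and still so for the second after the job is handed in, with the robot touching nothing.
It also fails if it takes over 67 s, if anything falls off the work surface, if the arm or the gripper's body presses on something with over 40 N, if the wrist force passes 120 N, or if a joint passes its speed limit or range.

### The arm

A 6-joint arm with a two-finger parallel gripper is mounted at the origin on the work surface. World frame = base frame: x ahead of the robot, y to its left, z up, the work surface at z = 0. Lengths are in m, angles in degrees, forces in N, time in s.
With the tool pointing down it reaches from about 0.275 to 0.725 m from the base axis. Payload 15.9 kg.
Tool frame: the origin (TCP) lies midway between the tips of the shut fingers; the grasp point (between the pads) lies 19 mm behind it; z points along the fingers, y is the line along which they close (so a half turn about z gives the same grasp; the last joint's range is limited). The gripper opens to 85 mm and grips with 20 to 120 N. Pads are 22 mm wide; open, the fingers measure 114 mm over their backs; the gripper's body (76 mm by 85 mm) begins 54 mm behind the grasp point. The pads swing forward as they close: fully open they stand 13 mm farther back than shut.
Start: joints at [-64.687, 12.198, -1.971, 75.831, 0, 90], TCP at [0.214, -0.452, 0.231] pointing down, gripper open.
Joint ranges: [-170.91, 170.91], [-42.67, 98.43], [-65.05, 77.54], [-120.47, 116.71], [-90, 82.35], [-180, 180]. Speed limits (degrees/s): [108.29, 108.29, 136.94, 147.25, 180, 180].

### API

Orientations are given as a 3x3 rotation matrix whose columns are the frame's x, y, z axes.
In Python, from bench import get_obs, grab_frame, close_job, cut_out gives the robot as it stands.
- The arm moves only by the tool jog_arm, never from a script. Its argument "targets" is a list of rows, each a list of 7 numbers: the closure in counts, from 0 (fully open) to 255 (shut), then the shift along the world's x, y, z scaled (see below), then the turn, a rotation vector about the world's x, y, z scaled (see below). A call has exactly 8 rows; each row is the pose to reach, as a shift and turn from the pose commanded when the call began, turning the shorter way round; what a row does not reach only later rows make up. The controller multiplies each number of a shift by 250 mm and each number of a turn by pi rad. A row lasts 1/12 s, in which the tool goes at most 41.7 mm and 7.16 degrees, less where a joint would pass 70% of its speed; a pose out of reach is approached as far as the arm can. A call with a number of a shift or a turn outside -1 to 1 is refused whole. A call with a gripper value outside its range is refused whole. The fingers move at their own pace and stop on an object; "force" is the grip in N (left out, the last holds). Time passes only in rows, so rows that repeat a pose let the fingers close, or fill a call up. It gives the time, the measured TCP pose, the force, the opening and the grip force at its end, in the units of the state.
- get_obs(): the state, without advancing time (a new reading comes with each control period).
- grab_frame(name): name is "scene" or "top" or "wrist"; returns a dict with "img" (480x640x3 uint8, red, green, blue), "range_z" (480x640 float32, m along the optical axis (not along the pixel's ray), 0 where there is no reading), "mtx" (3x3 intrinsics, pixels), "rvec" (rotation vector, rad) and "tvec" (3), from world to camera coordinates, as OpenCV has them. Camera axes: x right, y down, z forward; pixel columns grow to the right and rows downward; lengths in m; the calibration is good to about 2 mm. A picture is of the moment at which its call begins.
- close_job(): hands the job in; it is judged then, once.
Trained networks look in a picture, given as the dict that the camera call returned (one of the last four; its "shot" number tells which), for a name from the list of things; names that differ only in an ending like _2 or _b are one class to them, and where a whole thing is asked for, a point or a joint stands for the part that bears it (a point fixed in the world has none). Each returns a list of dicts, best first, with "p" (0 to 1); they miss things now and then, are a little off and sometimes report something else, mostly with a low value. They report only what shows in the picture. A call takes as long as a camera call.
- cut_out(picture, label): "mask" (480x640 bool, what is visible of it) and "uv" ([column, row] in pixels, amid what is visible of it).
The state is a dict: "time_s": time; "joints": joint angles; "joint_vel": joint speeds; "joint_efforts": joint torques, N m; "position": TCP position; "orientation": TCP orientation; "contact_force": force on the tool from outside, world axes, zero at the start; "ft_torque": the same for the moment, N m; "finger_gap": finger opening in m; "finger_force": force on a finger pad.
Only numpy, scipy, OpenCV 4.12 (cv2) and the standard library are available. Lean on these libraries where they do the work, as an engineer would, in place of code of your own. Each camera call takes 0.05 s, during which the arm holds its last target. There are 200 camera calls.

## Working session

There is one attempt and no reset: what is moved stays moved. The work goes in short steps, Python scripts to look and compute and a tool call to move; the robot and the scene stay as the last step left them, time stands still between calls to the robot, and variables do not carry over. Pictures are saved under pics/ and viewed, at most 10 in all, crops included, and the job is handed in when it is done.

Besides the shell and the picture viewer there is one more tool, called after "Request:" by a JSON object that holds its "api" and its "payload". jog_arm: Moves the arm, as the interface text tells. Its arguments: {"type":"object","properties":{"targets":{"type":"array","items":{"type":"array","items":{"type":"number"}}},"force":{"type":"number"}},"required":["targets"]}

```bash
mkdir -p pics; cat > h.py <<'E'
import numpy as np, cv2
from bench import get_obs, grab_frame, close_job, cut_out
def pts(f,mask):
    v,u=np.nonzero(mask&(f["range_z"]>0)); z=f["range_z"][v,u]; K=f["mtx"]
    c=np.stack([(u-K[0,2])/K[0,0]*z,(v-K[1,2])/K[1,1]*z,z],1)
    R=cv2.Rodrigues(np.array(f["rvec"],float))[0]
    return (c-np.array(f["tvec"]).ravel())@R
def save(f,n): cv2.imwrite("pics/"+n,f["img"][:,:,::-1])
E
python3 - <<'E'
from h import *
o=get_obs(); print(o["time_s"],o["position"],np.round(o["orientation"],3).tolist())
for cam in("scene","top"):
    f=grab_frame(cam); save(f,cam+"1.png")
    for l in("case","knee_bar","lid","lid_pad","clip","toggle_tip","drive_mid","bookend_mid"):
        for r in cut_out(f,l)[:1]:
            p=pts(f,r["mask"]); print(cam,l,round(r["p"],2),r["uv"],r["mask"].sum(),np.round(np.median(p,0),3) if len(p) else None, np.round(np.percentile(p,[3,97],axis=0),3).tolist() if len(p) else None)
E
```

```text
0.0 [ 0.21365071 -0.45170005  0.23083772] [[0.904, 0.428, -0.0], [0.428, -0.904, 0.001], [-0.0, -0.001, -1.0]]
scene case 0.73 [326.8, 305.7] 15153 [0.638 0.065 0.082] [[0.489, -0.055, 0.005], [0.696, 0.147, 0.302]]
scene knee_bar 0.55 [274.9, 227.5] 30 [ 0.662 -0.081  0.216] [[0.658, -0.083, 0.209], [0.666, -0.078, 0.223]]
scene lid 0.68 [298.6, 272.1] 5267 [0.673 0.048 0.224] [[0.652, -0.06, 0.117], [0.696, 0.132, 0.304]]
scene lid_pad 0.85 [297.3, 270.2] 5323 [0.673 0.048 0.223] [[0.651, -0.061, 0.116], [0.696, 0.132, 0.304]]
scene clip 0.49 [391.2, 280.7] 69 [0.48  0.056 0.113] [[0.474, 0.042, 0.101], [0.487, 0.065, 0.117]]
scene drive_mid 0.91 [231.7, 237.2] 1178 [ 0.692 -0.306  0.012] [[0.636, -0.354, 0.005], [0.745, -0.266, 0.016]]
scene bookend_mid 0.92 [472.1, 400.7] 1740 [0.472 0.311 0.056] [[0.417, 0.269, 0.006], [0.503, 0.323, 0.107]]
top case 0.88 [275.9, 238.8] 11987 [0.607 0.04  0.026] [[0.494, -0.072, 0.002], [0.686, 0.143, 0.302]]
top knee_bar 0.92 [359.5, 231.5] 252 [ 0.621 -0.114  0.149] [[0.614, -0.147, 0.142], [0.629, -0.076, 0.154]]
top lid 0.96 [279.1, 192.2] 1172 [0.659 0.034 0.297] [[0.643, -0.058, 0.114], [0.685, 0.128, 0.31]]
top lid_pad 0.66 [277.8, 190.9] 1227 [0.659 0.035 0.283] [[0.643, -0.061, 0.099], [0.69, 0.129, 0.31]]
top clip 0.64 [267.8, 301.8] 110 [0.475 0.053 0.111] [[0.469, 0.042, 0.052], [0.482, 0.066, 0.117]]
top toggle_tip 0.53 [471.9, 302.5] 83 [ 0.488 -0.345  0.098] [[0.479, -0.354, 0.092], [0.496, -0.338, 0.102]]
top drive_mid 0.6 [444.9, 211.8] 1834 [ 0.684 -0.31   0.011] [[0.629, -0.353, 0.006], [0.739, -0.267, 0.016]]
top bookend_mid 0.82 [151.1, 311.0] 1705 [0.456 0.3   0.027] [[0.414, 0.27, 0.002], [0.498, 0.322, 0.106]]
```

View pics/top1.png

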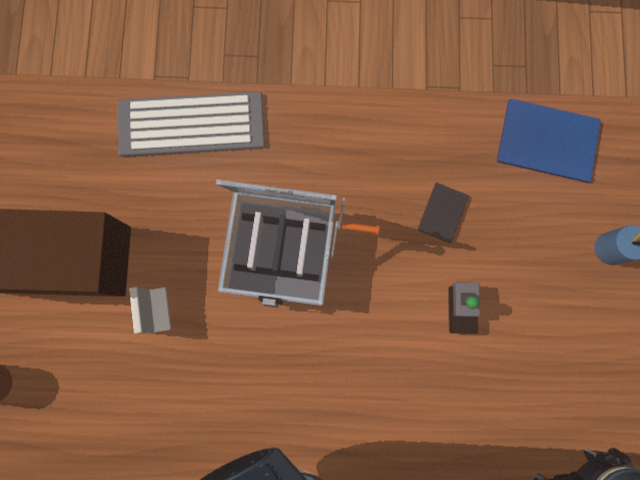

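View pics/scene1.png

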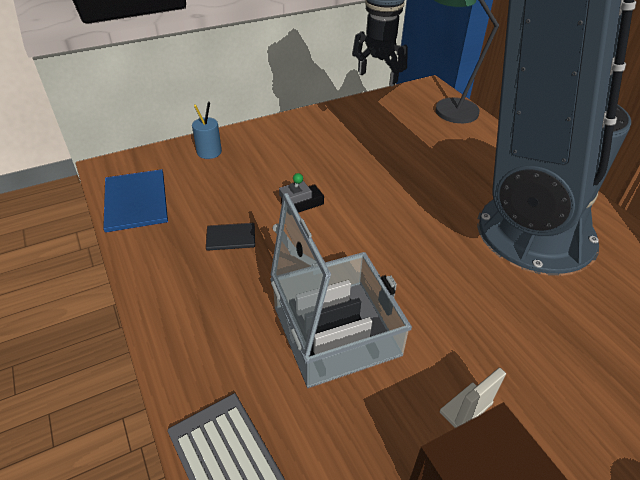

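```bash
python3 - <<'E'
from h import *
f=grab_frame("top")
r=cut_out(f,"knee_bar")[0]
p=pts(f,r["mask"]); p=p[(p[:,2]>.135)&(p[:,2]<.16)]
c=np.median(p,0);d=cv2.fitLine(p[:,:2].astype(np.float32),cv2.DIST_HUBER,0,.01,.01).ravel()
print("bar dir",d,np.degrees(np.arctan2(-d[0],d[1])))
s=(p[:,:2]-d[2:])@d[:2]; print("ends",d[2:]+d[:2]*np.percentile(s,1),d[2:]+d[:2]*np.percentile(s,99), np.percentile(p[:,2],[50,90,98]))
hsv=cv2.cvtColor(f["img"],cv2.COLOR_RGB2HSV); m=(hsv[...,0]>5)&(hsv[...,0]<20)&(hsv[...,1]>150)
q=pts(f,m);q=q[(np.abs(q[:,0]-.62)<.06)&(np.abs(q[:,1]+.11)<.06)&(q[:,2]>.12)]
print(len(q),np.percentile(q,[1,50,99],axis=0).round(4)) if len(q) else 0
# orient via lid top edge and case edges
r=cut_out(f,"lid")[0]; p=pts(f,r["mask"]);p=p[p[:,2]>.29]
d=cv2.fitLine(p[:,:2].astype(np.float32),cv2.DIST_HUBER,0,.01,.01).ravel();print("lid edge",d,np.degrees(np.arctan2(-d[0],d[1])))
r=cut_out(f,"case")[0]
p=pts(f,r["mask"]);p=p[(p[:,2]>.088)&(p[:,2]<.105)]; print(len(p),cv2.minAreaRect(p[:,:2].astype(np.float32)) if len(p) else 0)
# toggle
r=cut_out(f,"toggle_tip")[0]; print(np.round(np.median(pts(f,r["mask"]),0),3))
E
```

```text
bar dir [ 0.08235007  0.9966035   0.6208297  -0.11219274] -4.7236605
ends [ 0.61755289 -0.15184881] [ 0.62428663 -0.07035691] [0.14894101 0.15227518 0.15581983]
268 [[ 0.6095 -0.1522  0.143 ]
 [ 0.621  -0.1191  0.149 ]
 [ 0.6299 -0.0833  0.1556]]
lid edge [0.10353262 0.99462605 0.6527     0.03567636] -5.942631
1494 ((0.5849634408950806, 0.03914564847946167), (0.2155795693397522, 0.20449185371398926), 84.29520416259766)
[ 0.488 -0.346  0.097]
```

Top view: the lid stands open at (275,190), the orange bar runs from (343,226) to (378,231), the clip is at (268,301), and the toggle is at (471,302). Case yaw comes out near -5.8°, with its centre near (0.586, 0.038). I'm moving to hover over the bar.

Request:
{"api": "jog_arm", "payload": {"targets": [[0, 0.1, 0.08, 0, 0, 0, 0.02], [0, 0.22, 0.18, 0, 0, 0, 0.045], [0, 0.35, 0.28, 0, 0, 0, 0.07], [0, 0.47, 0.37, 0, 0, 0, 0.095], [0, 0.59, 0.47, 0, 0, 0, 0.12], [0, 0.71, 0.56, 0, 0, 0, 0.145], [0, 0.83, 0.65, 0, 0, 0, 0.17], [0, 0.94, 0.74, 0, 0, 0, 0.19]], "force": 20}}

```text
time_s: 1.82
position: [0.4503, -0.2655, 0.2314]
orientation: [[0.504, 0.864, 0.0], [0.864, -0.504, -0.0], [0.0, 0.0, -1.0]]
contact_force: [-0.4, -2.0, 0.2]
finger_gap: 0.0856
finger_force: 0.0
```

Request:
{"api": "jog_arm", "payload": {"targets": [[0, 0.12, 0.09, 0, 0, 0, 0.025], [0, 0.24, 0.18, 0, 0, 0, 0.05], [0, 0.36, 0.28, 0, 0, 0, 0.075], [0, 0.48, 0.37, 0, 0, 0, 0.1], [0, 0.59, 0.46, 0, 0, 0, 0.12], [0, 0.66, 0.52, 0, 0, 0, 0.135], [0, 0.684, 0.54, 0, 0, 0, 0.138], [0, 0.684, 0.54, 0, 0, 0, 0.138]]}}

```text
time_s: 2.48
position: [0.6207, -0.1306, 0.2305]
orientation: [[0.096, 0.995, -0.001], [0.995, -0.096, 0.0], [0.0, -0.001, -1.0]]
contact_force: [0.2, -1.2, -0.8]
finger_gap: 0.0857
finger_force: 0.0
```

```bash
python3 - <<'E'
from h import *
o=get_obs(); print(o["time_s"],o["position"],np.round(o["orientation"],3).tolist(),o["contact_force"])
f=grab_frame("wrist"); save(f,"wrist1.png")
for l in("knee_bar","lid","clip"):
  for r in cut_out(f,l)[:2]:
    p=pts(f,r["mask"]); print(l,r["p"],r["uv"],r["mask"].sum(),np.percentile(p,[2,50,98],axis=0).round(4).tolist() if len(p) else 0)
hsv=cv2.cvtColor(f["img"],cv2.COLOR_RGB2HSV); m=((hsv[...,0]>4)&(hsv[...,0]<16)&(hsv[...,1]>190)&(hsv[...,2]>120)).astype(np.uint8)
p=pts(f,m>0);p=p[p[:,2]>.12]
if len(p):
  d=cv2.fitLine(p[:,:2].astype(np.float32),cv2.DIST_HUBER,0,.01,.01).ravel()
  s=(p[:,:2]-d[2:])@d[:2]
  print(len(p),d,d[2:]+d[:2]*np.percentile(s,.5),d[2:]+d[:2]*np.percentile(s,99.5),np.percentile(p,[1,50,99],axis=0).round(4).tolist())
E
```

```text
2.4833 [ 0.62074564 -0.13055175  0.23048957] [[0.096, 0.995, -0.001], [0.995, -0.096, 0.0], [0.0, -0.001, -1.0]] [ 0.22872785 -1.20359993 -0.76380257]
knee_bar 0.97 [326.2, 192.5] 3655 [[0.5822, -0.1508, 0.0951], [0.6254, -0.0893, 0.1508], [0.6609, -0.0672, 0.2225]]
knee_bar 0.46 [407.3, 83.8] 7644 [[0.6411, -0.0631, 0.1165], [0.6457, -0.0467, 0.3035], [0.6747, -0.033, 0.3051]]
lid 0.85 [406.9, 84.7] 7670 [[0.6411, -0.0632, 0.1165], [0.6457, -0.0468, 0.3035], [0.6745, -0.0332, 0.3051]]
clip 0.82 [84.6, 5.8] 311 [[0.4722, 0.0411, 0.1011], [0.4784, 0.0442, 0.1133], [0.4837, 0.0487, 0.1159]]
1990 [ 0.10122392  0.9948637   0.6229318  -0.1180338 ] [ 0.6193986  -0.15275905] [ 0.62655885 -0.08238571] [[0.6115, -0.1525, 0.1446], [0.6231, -0.1177, 0.1503], [0.6315, -0.0825, 0.1543]]
```

View pics/wrist1.png

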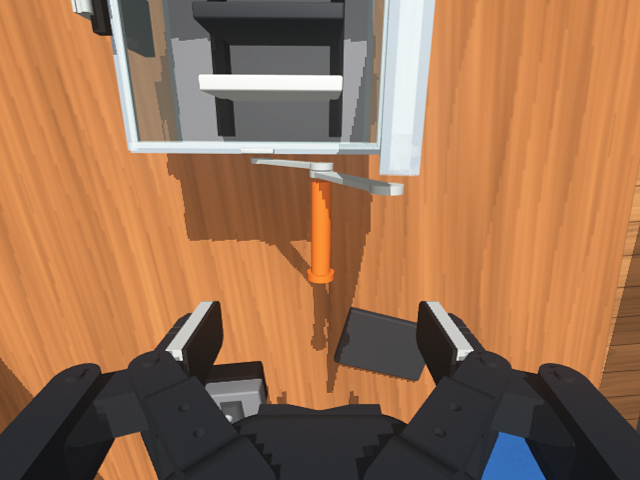

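The wrist view shows the bar at (320,180)–(320,280), centred between the fingers and clear of the links. Its yaw of -5.8° is confirmed. I'm descending.

Request:
{"api": "jog_arm", "payload": {"targets": [[0, 0, -0.004, -0.06, 0, 0, 0], [0, 0, -0.004, -0.14, 0, 0, 0], [0, 0, -0.004, -0.22, 0, 0, 0], [0, 0, -0.004, -0.3, 0, 0, 0], [0, 0, -0.004, -0.36, 0, 0, 0], [0, 0, -0.004, -0.4, 0, 0, 0], [0, 0, -0.004, -0.42, 0, 0, 0], [0, 0, -0.004, -0.42, 0, 0, 0]]}}

```text
time_s: 3.35
position: [0.6191, -0.1334, 0.1259]
orientation: [[0.099, 0.995, -0.001], [0.995, -0.099, 0.0], [0.0, -0.001, -1.0]]
contact_force: [-0.2, 0.5, -1.2]
finger_gap: 0.0856
finger_force: 0.0
```

Request:
{"api": "jog_arm", "payload": {"targets": [[0, 0, 0, 0, 0, 0, 0], [60, 0, 0, 0, 0, 0, 0], [120, 0, 0, 0, 0, 0, 0], [170, 0, 0, 0, 0, 0, 0], [190, 0, 0, 0, 0, 0, 0], [210, 0, 0, 0, 0, 0, 0], [230, 0, 0, 0, 0, 0, 0], [255, 0, 0, 0, 0, 0, 0]]}}

```text
time_s: 4.02
position: [0.6208, -0.1331, 0.127]
orientation: [[0.098, 0.995, 0.002], [0.995, -0.098, -0.0], [-0.0, 0.002, -1.0]]
contact_force: [6.1, 0.0, 3.2]
finger_gap: 0.0132
finger_force: 21.2
```

Request:
{"api": "jog_arm", "payload": {"targets": [[255, 0, 0, 0, 0, 0, 0], [255, 0, 0, 0, 0, 0, 0], [255, 0, 0, 0, 0, 0, 0], [255, 0, 0, 0, 0, 0, 0], [255, 0, 0, 0, 0, 0, 0], [255, 0, 0, 0, 0, 0, 0], [255, 0, 0, 0, 0, 0, 0], [255, 0, 0, 0, 0, 0, 0]]}}

```text
time_s: 4.68
position: [0.6208, -0.1331, 0.127]
orientation: [[0.098, 0.995, 0.002], [0.995, -0.098, -0.0], [-0.0, 0.002, -1.0]]
contact_force: [5.1, -0.8, 2.4]
finger_gap: 0.013
finger_force: 21.2
```

```bash
python3 - <<'E'
import numpy as np
ex=np.array([.9949,-.1012]);P=lambda a:np.r_[76.9*np.cos(np.radians(a))*ex,76.9*np.sin(np.radians(a))]
for a in (49,69,89,109,129,149,169):
    print(a,[[255,*np.round((P(a+2.5*k)-P(a))/250,3).tolist(),0,0,0] for k in range(1,9)])
E
```

```text
49 [[255, -0.01, 0.001, 0.009, 0, 0, 0], [255, -0.021, 0.002, 0.017, 0, 0, 0], [255, -0.032, 0.003, 0.024, 0, 0, 0], [255, -0.043, 0.004, 0.032, 0, 0, 0], [255, -0.055, 0.006, 0.038, 0, 0, 0], [255, -0.067, 0.007, 0.044, 0, 0, 0], [255, -0.079, 0.008, 0.05, 0, 0, 0], [255, -0.091, 0.009, 0.055, 0, 0, 0]]
69 [[255, -0.013, 0.001, 0.005, 0, 0, 0], [255, -0.025, 0.003, 0.009, 0, 0, 0], [255, -0.038, 0.004, 0.012, 0, 0, 0], [255, -0.051, 0.005, 0.015, 0, 0, 0], [255, -0.064, 0.007, 0.017, 0, 0, 0], [255, -0.078, 0.008, 0.019, 0, 0, 0], [255, -0.091, 0.009, 0.02, 0, 0, 0], [255, -0.104, 0.011, 0.02, 0, 0, 0]]
89 [[255, -0.013, 0.001, -0.0, 0, 0, 0], [255, -0.027, 0.003, -0.001, 0, 0, 0], [255, -0.04, 0.004, -0.002, 0, 0, 0], [255, -0.053, 0.005, -0.004, 0, 0, 0], [255, -0.066, 0.007, -0.006, 0, 0, 0], [255, -0.079, 0.008, -0.009, 0, 0, 0], [255, -0.092, 0.009, -0.013, 0, 0, 0], [255, -0.105, 0.011, -0.017, 0, 0, 0]]
109 [[255, -0.013, 0.001, -0.005, 0, 0, 0], [255, -0.025, 0.003, -0.01, 0, 0, 0], [255, -0.037, 0.004, -0.016, 0, 0, 0], [255, -0.049, 0.005, -0.022, 0, 0, 0], [255, -0.06, 0.
[... 373 characters left out ...]
0], [255, -0.063, 0.006, -0.069, 0, 0, 0], [255, -0.07, 0.007, -0.081, 0, 0, 0]]
149 [[255, -0.007, 0.001, -0.012, 0, 0, 0], [255, -0.013, 0.001, -0.024, 0, 0, 0], [255, -0.018, 0.002, -0.036, 0, 0, 0], [255, -0.023, 0.002, -0.048, 0, 0, 0], [255, -0.028, 0.003, -0.061, 0, 0, 0], [255, -0.032, 0.003, -0.074, 0, 0, 0], [255, -0.035, 0.004, -0.087, 0, 0, 0], [255, -0.038, 0.004, -0.1, 0, 0, 0]]
169 [[255, -0.002, 0.0, -0.013, 0, 0, 0], [255, -0.004, 0.0, -0.027, 0, 0, 0], [255, -0.005, 0.001, -0.04, 0, 0, 0], [255, -0.006, 0.001, -0.053, 0, 0, 0], [255, -0.006, 0.001, -0.067, 0, 0, 0], [255, -0.005, 0.0, -0.08, 0, 0, 0], [255, -0.004, 0.0, -0.094, 0, 0, 0], [255, -0.002, 0.0, -0.107, 0, 0, 0]]
```

Request:
{"api": "jog_arm", "payload": {"targets": [[255, -0.01, 0.001, 0.009, 0, 0, 0], [255, -0.021, 0.002, 0.017, 0, 0, 0], [255, -0.032, 0.003, 0.024, 0, 0, 0], [255, -0.043, 0.004, 0.032, 0, 0, 0], [255, -0.055, 0.006, 0.038, 0, 0, 0], [255, -0.067, 0.007, 0.044, 0, 0, 0], [255, -0.079, 0.008, 0.05, 0, 0, 0], [255, -0.091, 0.009, 0.055, 0, 0, 0]]}}

```text
time_s: 5.35
position: [0.5992, -0.1309, 0.1419]
orientation: [[0.098, 0.995, 0.005], [0.995, -0.098, -0.001], [-0.0, 0.005, -1.0]]
contact_force: [9.1, -0.9, 9.2]
finger_gap: 0.0134
finger_force: 21.1
```

Request:
{"api": "jog_arm", "payload": {"targets": [[255, -0.008, 0.001, 0.01, 0, 0, 0], [255, -0.02, 0.003, 0.018, 0, 0, 0], [255, -0.033, 0.004, 0.022, 0, 0, 0], [255, -0.046, 0.005, 0.025, 0, 0, 0], [255, -0.059, 0.007, 0.027, 0, 0, 0], [255, -0.073, 0.008, 0.029, 0, 0, 0], [255, -0.086, 0.009, 0.03, 0, 0, 0], [255, -0.099, 0.011, 0.03, 0, 0, 0]]}}

```text
time_s: 6.02
position: [0.5719, -0.128, 0.1476]
orientation: [[0.098, 0.995, -0.0], [0.995, -0.098, -0.0], [-0.0, -0.0, -1.0]]
contact_force: [4.0, -2.5, 4.6]
finger_gap: 0.0132
finger_force: 20.6
```

```bash
python3 - <<'E'
from h import *
f=grab_frame("top"); save(f,"top2.png")
for l in("lid","knee_bar"):
  for r in cut_out(f,l)[:1]:
    p=pts(f,r["mask"]); print(l,r["p"],np.percentile(p,[2,50,98],axis=0).round(3).tolist())
E
```

```text
lid 0.87 [[0.61, -0.058, 0.115], [0.642, 0.036, 0.238], [0.69, 0.132, 0.3]]
knee_bar 0.66 [[0.568, -0.076, -0.006], [0.577, -0.067, 0.152], [0.603, -0.064, 0.174]]
```

Request:
{"api": "jog_arm", "payload": {"targets": [[255, -0.013, 0.0, 0.002, 0, 0, 0], [255, -0.027, 0.002, 0.003, 0, 0, 0], [255, -0.04, 0.003, 0.002, 0, 0, 0], [255, -0.053, 0.004, 0.0, 0, 0, 0], [255, -0.066, 0.006, -0.002, 0, 0, 0], [255, -0.079, 0.007, -0.005, 0, 0, 0], [255, -0.092, 0.008, -0.009, 0, 0, 0], [255, -0.105, 0.01, -0.013, 0, 0, 0]]}}

```text
time_s: 6.83
position: [0.5456, -0.1255, 0.1442]
orientation: [[0.098, 0.995, -0.0], [0.995, -0.098, -0.0], [-0.0, -0.0, -1.0]]
contact_force: [0.8, -0.3, 5.1]
finger_gap: 0.013
finger_force: 20.4
```

Request:
{"api": "jog_arm", "payload": {"targets": [[255, -0.013, 0.001, -0.005, 0, 0, 0], [255, -0.025, 0.003, -0.01, 0, 0, 0], [255, -0.037, 0.004, -0.016, 0, 0, 0], [255, -0.049, 0.005, -0.022, 0, 0, 0], [255, -0.06, 0.006, -0.029, 0, 0, 0], [255, -0.071, 0.007, -0.036, 0, 0, 0], [255, -0.082, 0.008, -0.044, 0, 0, 0], [255, -0.093, 0.009, -0.052, 0, 0, 0]]}}

```text
time_s: 7.5
position: [0.5224, -0.1232, 0.1311]
orientation: [[0.098, 0.995, -0.0], [0.995, -0.098, 0.0], [0.0, -0.0, -1.0]]
contact_force: [2.2, 0.7, -1.5]
finger_gap: 0.0131
finger_force: 19.7
```

Request:
{"api": "jog_arm", "payload": {"targets": [[255, -0.01, 0.001, -0.009, 0, 0, 0], [255, -0.02, 0.002, -0.018, 0, 0, 0], [255, -0.029, 0.003, -0.027, 0, 0, 0], [255, -0.038, 0.004, -0.037, 0, 0, 0], [255, -0.047, 0.005, -0.048, 0, 0, 0], [255, -0.055, 0.006, -0.058, 0, 0, 0], [255, -0.063, 0.006, -0.069, 0, 0, 0], [255, -0.07, 0.007, -0.081, 0, 0, 0]]}}

```text
time_s: 8.17
position: [0.505, -0.1214, 0.1108]
orientation: [[0.098, 0.995, -0.0], [0.995, -0.098, 0.0], [0.0, -0.0, -1.0]]
contact_force: [-0.8, -0.4, 0.7]
finger_gap: 0.0133
finger_force: 20.0
```

Request:
{"api": "jog_arm", "payload": {"targets": [[255, -0.005, 0.001, -0.008, 0, 0, 0], [255, -0.01, 0.001, -0.016, 0, 0, 0], [255, -0.014, 0.001, -0.026, 0, 0, 0], [255, -0.018, 0.002, -0.036, 0, 0, 0], [255, -0.022, 0.002, -0.046, 0, 0, 0], [255, -0.025, 0.002, -0.056, 0, 0, 0], [255, -0.028, 0.003, -0.066, 0, 0, 0], [255, -0.03, 0.003, -0.074, 0, 0, 0]]}}

```text
time_s: 8.83
position: [0.4974, -0.1207, 0.0922]
orientation: [[0.098, 0.995, -0.001], [0.995, -0.098, 0.0], [-0.0, -0.001, -1.0]]
contact_force: [-4.1, 0.7, 1.0]
finger_gap: 0.0133
finger_force: 20.4
```

```bash
python3 - <<'E'
from h import *
f=grab_frame("top"); save(f,"top3.png")
for l in("lid","lid_pad","knee_bar","clip"):
  for r in cut_out(f,l)[:1]:
    p=pts(f,r["mask"]); print(l,r["p"],r["uv"],np.percentile(p,[2,50,98],axis=0).round(3).tolist())
o=get_obs();print(o["time_s"],o["position"],o["contact_force"])
E
```

```text
lid 0.91 [274.6, 244.8] [[0.496, -0.053, 0.11], [0.585, 0.044, 0.142], [0.682, 0.14, 0.171]]
lid_pad 0.68 [274.5, 245.6] [[0.496, -0.053, 0.11], [0.584, 0.043, 0.142], [0.684, 0.139, 0.171]]
clip 0.5 [269.2, 300.2] [[0.469, 0.042, 0.051], [0.475, 0.052, 0.111], [0.481, 0.064, 0.116]]
9.0833 [ 0.49746568 -0.12069228  0.09240062] [-5.2183165  -0.12058441 -1.75381829]
```

Request:
{"api": "jog_arm", "payload": {"targets": [[255, -0.006, 0, -0.013, 0, 0, 0], [255, -0.009, 0.001, -0.026, 0, 0, 0], [255, -0.012, 0.001, -0.039, 0, 0, 0], [255, -0.014, 0.001, -0.052, 0, 0, 0], [255, -0.016, 0.001, -0.065, 0, 0, 0], [255, -0.018, 0.002, -0.077, 0, 0, 0], [255, -0.019, 0.002, -0.086, 0, 0, 0], [255, -0.02, 0.002, -0.09, 0, 0, 0]]}}

```text
time_s: 9.75
position: [0.4943, -0.1204, 0.0702]
orientation: [[0.098, 0.995, 0.003], [0.995, -0.098, -0.0], [0.0, 0.003, -1.0]]
contact_force: [8.4, 1.3, 0.6]
finger_gap: 0.0131
finger_force: 20.0
```

```bash
cat > lid.py <<'E'
from h import *
ex=np.array([.9949,-.1012]);ey=np.array([.1012,.9949]);C=np.array([.5862,.0383])
def lid(cam="top"):
  f=grab_frame(cam)
  p=pts(f,cut_out(f,"lid")[0]["mask"]); x=(p[:,:2]-C)@ex*1e3; y=(p[:,:2]-C)@ey*1e3; z=p[:,2]*1e3
  k=(x>-85)&(x<80)&(abs(y)<97)&(z>95)
  q=np.stack([x,z],1)[k].astype(np.float32); d=cv2.fitLine(q,cv2.DIST_HUBER,0,.01,.01).ravel()
  s=d[1]/d[0]; print("lid n",k.sum(),"level angle",np.degrees(np.arctan(-s)),"lid rad",1.396+np.arctan(s),"z at x=-60:",d[3]+s*(-60-d[2]))
  o=get_obs();print(o["time_s"],o["position"],np.round(o["contact_force"],2),o["finger_gap"])
  return f
if __name__=="__main__": lid()
E
python3 lid.py
```

```text
lid n 8153 level angle 7.542106 lid rad 1.2643654 z at x=-60: 129.37077
9.85 [ 0.49422664 -0.12034881  0.07022041] [ 7.62  1.62 -1.88] 0.013133724018053225
```

Request:
{"api": "jog_arm", "payload": {"targets": [[255, 0.004, 0, -0.003, 0, 0, 0], [255, 0.008, 0, -0.006, 0, 0, 0], [255, 0.008, 0, -0.01, 0, 0, 0], [255, 0.008, 0, -0.014, 0, 0, 0], [255, 0.009, 0, -0.018, 0, 0, 0], [255, 0.009, 0, -0.022, 0, 0, 0], [255, 0.009, 0, -0.024, 0, 0, 0], [255, 0.009, 0, -0.024, 0, 0, 0]]}}

```text
time_s: 10.52
position: [0.4947, -0.1204, 0.0638]
orientation: [[0.099, 0.995, -0.001], [0.995, -0.099, -0.0], [-0.0, -0.001, -1.0]]
contact_force: [-3.1, -3.2, -1.9]
finger_gap: 0.013
finger_force: 20.2
```

```bash
python3 lid.py;python3 lid.py
```

```text
lid n 8167 level angle 5.2422976 lid rad 1.3045046 z at x=-60: 122.91652
10.6167 [ 0.49474826 -0.12034475  0.0639166 ] [-2.88 -3.93 -1.51] 0.012993065955356424
lid n 8096 level angle 5.2272573 lid rad 1.3047671 z at x=-60: 122.94577
10.7167 [ 0.49473073 -0.12032477  0.06392922] [-3.23 -4.49 -2.41] 0.013219570990808322
```

Request:
{"api": "jog_arm", "payload": {"targets": [[255, 0, 0, -0.002, 0, 0, 0], [255, 0, 0, -0.004, 0, 0, 0], [255, 0, 0, -0.006, 0, 0, 0], [255, 0, 0, -0.008, 0, 0, 0], [255, 0, 0, -0.01, 0, 0, 0], [255, 0.001, 0, -0.01, 0, 0, 0], [255, 0.001, 0, -0.01, 0, 0, 0], [255, 0.001, 0, -0.01, 0, 0, 0]]}}

```text
time_s: 11.38
position: [0.495, -0.1203, 0.0615]
orientation: [[0.098, 0.995, -0.0], [0.995, -0.098, -0.0], [-0.0, -0.0, -1.0]]
contact_force: [-3.6, -4.6, -0.7]
finger_gap: 0.0134
finger_force: 20.3
```

```bash
python3 lid.py;python3 lid.py
```

```text
lid n 8138 level angle 4.461182 lid rad 1.3181376 z at x=-60: 120.78197
11.4833 [ 0.49503486 -0.1203638   0.06147377] [-3.79 -4.66 -1.22] 0.01294075065652404
lid n 8144 level angle 4.4853935 lid rad 1.3177152 z at x=-60: 120.7865
11.5833 [ 0.49501614 -0.12033198  0.06147572] [-3.81 -4.77 -1.51] 0.012974736148545388
```

Request:
{"api": "jog_arm", "payload": {"targets": [[255, 0, 0, -0.002, 0, 0, 0], [255, 0, 0, -0.004, 0, 0, 0], [255, 0, 0, -0.006, 0, 0, 0], [255, 0, 0, -0.008, 0, 0, 0], [255, 0, 0, -0.008, 0, 0, 0], [255, 0.001, 0, -0.008, 0, 0, 0], [255, 0.001, 0, -0.008, 0, 0, 0], [255, 0.001, 0, -0.008, 0, 0, 0]]}}

```text
time_s: 12.25
position: [0.4953, -0.1204, 0.0595]
orientation: [[0.099, 0.995, -0.001], [0.995, -0.099, -0.0], [-0.0, -0.0, -1.0]]
contact_force: [-3.3, -4.6, -1.1]
finger_gap: 0.013
finger_force: 20.4
```

```bash
python3 lid.py;python3 lid.py
```

```text
lid n 8151 level angle 3.7943027 lid rad 1.329777 z at x=-60: 118.96619
12.35 [ 0.49527796 -0.12036288  0.05950575] [-4.59 -4.61 -0.36] 0.012958690196391395
lid n 8125 level angle 3.858953 lid rad 1.3286486 z at x=-60: 118.962326
12.45 [ 0.49529721 -0.12035561  0.05952262] [-3.3  -3.48 -0.18] 0.013156686754116883
```

Request:
{"api": "jog_arm", "payload": {"targets": [[255, 0, 0, -0.002, 0, 0, 0], [255, 0, 0, -0.004, 0, 0, 0], [255, 0, 0, -0.006, 0, 0, 0], [255, 0, 0, -0.006, 0, 0, 0], [255, 0, 0, -0.006, 0, 0, 0], [255, 0, 0, -0.006, 0, 0, 0], [255, 0, 0, -0.006, 0, 0, 0], [255, 0, 0, -0.006, 0, 0, 0]]}}

```text
time_s: 13.12
position: [0.4955, -0.1204, 0.0581]
orientation: [[0.098, 0.995, -0.0], [0.995, -0.098, -0.0], [-0.0, -0.0, -1.0]]
contact_force: [-2.7, -6.1, -0.0]
finger_gap: 0.0134
finger_force: 20.4
```

```bash
python3 lid.py;python3 lid.py
```

```text
lid n 8145 level angle 3.3690963 lid rad 1.3371983 z at x=-60: 117.66888
13.2167 [ 0.4954779  -0.1203871   0.05808263] [-2.84 -4.52 -0.03] 0.01307322947705329
lid n 8120 level angle 3.3365405 lid rad 1.3377664 z at x=-60: 117.59513
13.3167 [ 0.49550323 -0.12039134  0.05808882] [-2.2  -4.94 -1.36] 0.013155379885638894
```

Request:
{"api": "jog_arm", "payload": {"targets": [[255, 0, 0, -0.002, 0, 0, 0], [255, 0, 0, -0.004, 0, 0, 0], [255, 0, 0, -0.006, 0, 0, 0], [255, 0, 0, -0.006, 0, 0, 0], [255, 0, 0, -0.006, 0, 0, 0], [255, 0, 0, -0.006, 0, 0, 0], [255, 0, 0, -0.006, 0, 0, 0], [255, 0, 0, -0.006, 0, 0, 0]]}}

```text
time_s: 13.98
position: [0.4957, -0.1204, 0.0567]
orientation: [[0.098, 0.995, 0.0], [0.995, -0.098, -0.0], [-0.0, 0.0, -1.0]]
contact_force: [-1.6, -5.2, 0.1]
finger_gap: 0.0129
finger_force: 20.5
```

```bash
python3 lid.py;python3 lid.py; python3 lid.py
```

```text
lid n 8128 level angle 3.0304763 lid rad 1.3431082 z at x=-60: 116.59453
14.0833 [ 0.49571234 -0.1203876   0.0566825 ] [-1.19 -5.27  0.11] 0.012874626832735213
lid n 8136 level angle 2.9341507 lid rad 1.3447894 z at x=-60: 116.43774
14.1833 [ 0.49565001 -0.12036734  0.05666912] [-2.28 -4.88 -1.09] 0.013295164063818678
lid n 8120 level angle 2.9301016 lid rad 1.3448601 z at x=-60: 116.477745
14.2833 [ 0.49573622 -0.12039486  0.05668816] [-1.65 -5.06  0.39] 0.013052525482959335
```

```bash
python3 - <<'E'
from lid import *
f=grab_frame("wrist"); 
g=grab_frame("top"); c=cv2.resize(g["img"][270:330,220:320],(640,384),interpolation=cv2.INTER_CUBIC)
cv2.imwrite("pics/w2.png",np.vstack([cv2.resize(f["img"][:300],(480,225)),cv2.resize(c,(480,288))])[:,:,::-1])
for ff in(f,g):
  for r in cut_out(ff,"clip")[:1]:
    p=pts(ff,r["mask"]); print(r["p"],r["uv"],r["mask"].sum()); q=np.c_[(p[:,:2]-C)@ex,(p[:,:2]-C)@ey,p[:,2]]; print(np.percentile(q,[2,20,50,80,98],axis=0).round(4).tolist())
E
```

```text
0.59 [266.8, 297.8] 86
[[-0.1173, -0.0089, 0.0505], [-0.1159, -0.0051, 0.0559], [-0.1134, 0.0028, 0.1109], [-0.1101, 0.0108, 0.1133], [-0.1078, 0.016, 0.1163]]
```

View pics/w2.png

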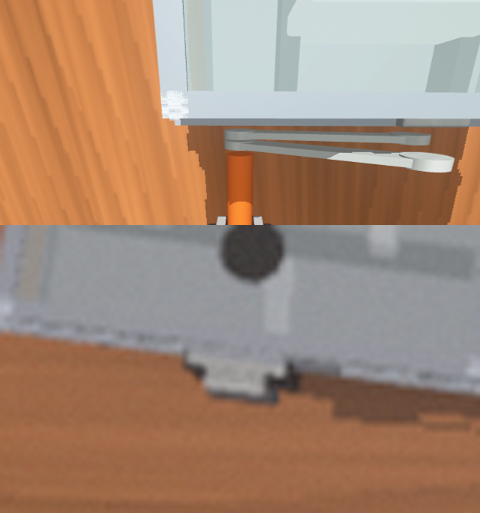

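```bash
cat > av.py <<'E'
from lid import *
F=[]
for i in range(8):
    grab_frame("top"); o=get_obs(); F.append(np.r_[o["contact_force"],o["ft_torque"]])
print(o["time_s"],np.round(o["position"],4),"mean F",np.mean(F,0).round(2),"sd",np.std(F,0).round(2)); lid()
E
python3 av.py
```

```text
14.8833 [ 0.4957 -0.1204  0.0567] mean F [-1.88 -4.8  -0.18 -0.95  0.15  0.  ] sd [0.52 0.38 0.37 0.03 0.02 0.03]
lid n 8165 level angle 2.9265268 lid rad 1.3449225 z at x=-60: 116.416084
14.9833 [ 0.49572848 -0.12042473  0.05667106] [-1.22 -5.16 -0.25] 0.013278066816387211
```

Request:
{"api": "jog_arm", "payload": {"targets": [[255, 0, 0, -0.001, 0, 0, 0], [255, 0, 0, -0.002, 0, 0, 0], [255, 0, 0, -0.003, 0, 0, 0], [255, 0, 0, -0.004, 0, 0, 0], [255, 0, 0, -0.004, 0, 0, 0], [255, 0, 0, -0.004, 0, 0, 0], [255, 0, 0, -0.004, 0, 0, 0], [255, 0, 0, -0.004, 0, 0, 0]]}}

```text
time_s: 15.65
position: [0.4959, -0.1204, 0.0559]
orientation: [[0.098, 0.995, 0.001], [0.995, -0.098, -0.0], [-0.0, 0.001, -1.0]]
contact_force: [-2.9, -4.5, 3.7]
finger_gap: 0.0132
finger_force: 20.9
```

```bash
python3 av.py
```

```text
16.05 [ 0.4959 -0.1204  0.0559] mean F [-2.46 -4.56  3.16 -0.9   0.29 -0.01] sd [0.59 0.71 0.51 0.02 0.04 0.03]
lid n 8143 level angle 2.9122746 lid rad 1.3451712 z at x=-60: 116.399635
16.15 [ 0.49590107 -0.12040567  0.0559152 ] [-2.75 -4.68  3.17] 0.013682654457504292
```

The lid has landed: the force rose 3.3 N and the lid didn't move any further. I'm easing back half a millimetre and releasing.

Request:
{"api": "jog_arm", "payload": {"targets": [[255, 0, 0, 0.002, 0, 0, 0], [255, 0, 0, 0.002, 0, 0, 0], [220, 0, 0, 0.002, 0, 0, 0], [180, 0, 0, 0.002, 0, 0, 0], [120, 0, 0, 0.002, 0, 0, 0], [60, 0, 0, 0.002, 0, 0, 0], [0, 0, 0, 0.002, 0, 0, 0], [0, 0, 0, 0.002, 0, 0, 0]]}}

```text
time_s: 16.82
position: [0.4956, -0.1201, 0.056]
orientation: [[0.098, 0.995, 0.0], [0.995, -0.098, 0.0], [0.0, 0.0, -1.0]]
contact_force: [0.5, 0.2, -0.7]
finger_gap: 0.0725
finger_force: 0.0
```

```bash
python3 lid.py
```

```text
lid n 8143 level angle 2.9412503 lid rad 1.3446655 z at x=-60: 116.36678
16.9167 [ 0.49557571 -0.12015333  0.05606846] [ 0.47 -0.63  0.17] 0.08453740195104739
```

Request:
{"api": "jog_arm", "payload": {"targets": [[0, 0, 0, 0.03, 0, 0, 0], [0, 0, 0, 0.1, 0, 0, 0], [0, 0, 0, 0.2, 0, 0, 0], [0, 0, 0, 0.3, 0, 0, 0], [0, 0, 0, 0.4, 0, 0, 0], [100, 0, 0, 0.48, 0, 0, 0], [200, 0, 0, 0.53, 0, 0, 0], [255, 0, 0, 0.56, 0, 0, 0]]}}

```text
time_s: 17.58
position: [0.4962, -0.1204, 0.1984]
orientation: [[0.098, 0.995, 0.003], [0.995, -0.098, -0.001], [-0.0, 0.003, -1.0]]
contact_force: [-0.8, -0.7, -0.7]
finger_gap: 0.0516
finger_force: 0.0
```

```bash
python3 - <<'E'
from lid import *
f=lid(); g=cv2.cvtColor(f["img"],cv2.COLOR_RGB2GRAY)
m=(g<70); m[:262]=0;m[288:]=0;m[:,:258]=0;m[:,287:]=0
p=pts(f,m); print(m.sum(),p.mean(0),np.median(p,0)); print("nominal",C-.06*ex, "size",np.percentile(p,[2,98],axis=0))
E
```

```text
lid n 8135 level angle 2.9070256 lid rad 1.3452629 z at x=-60: 116.38098
17.6833 [ 0.49605184 -0.12034086  0.19725058] [ 0.46  0.44 -0.68] 0.03612013351793568
112 [0.52890473 0.0479792  0.11718233] [0.52860926 0.04815681 0.11702289]
nominal [0.526506 0.044372] size [[0.51871352 0.03726195 0.11363929]
 [0.53939112 0.05819126 0.12218107]]
```

Request:
{"api": "jog_arm", "payload": {"targets": [[255, 0.01, 0.06, 0, 0, 0, 0], [255, 0.03, 0.17, 0, 0, 0, 0], [255, 0.055, 0.29, 0, 0, 0, 0], [255, 0.08, 0.41, 0, 0, 0, 0], [255, 0.1, 0.52, 0, 0, 0, 0], [255, 0.115, 0.61, 0, 0, 0, 0], [255, 0.126, 0.667, 0, 0, 0, 0], [255, 0.126, 0.667, 0, 0, 0, 0]]}}

```text
time_s: 18.35
position: [0.5268, 0.049, 0.1948]
orientation: [[0.096, 0.995, -0.002], [0.995, -0.096, 0.0], [0.0, -0.002, -1.0]]
contact_force: [0.8, 0.9, -0.1]
finger_gap: -0.0001
finger_force: 0.0
```

Request:
{"api": "jog_arm", "payload": {"targets": [[255, 0, 0, -0.03, 0, 0, 0], [255, 0, 0, -0.08, 0, 0, 0], [255, 0, 0, -0.13, 0, 0, 0], [255, 0, 0, -0.18, 0, 0, 0], [255, 0, 0, -0.22, 0, 0, 0], [255, 0, 0, -0.25, 0, 0, 0], [255, 0, 0, -0.27, 0, 0, 0], [255, 0, 0, -0.27, 0, 0, 0]]}}

```text
time_s: 19.02
position: [0.5264, 0.0461, 0.1275]
orientation: [[0.099, 0.995, -0.002], [0.995, -0.099, -0.0], [-0.0, -0.001, -1.0]]
contact_force: [1.2, 0.1, 0.5]
finger_gap: 0.0001
finger_force: 0.0
```

```bash
python3 av.py; python3 - <<'E'
from h import *
f=grab_frame("wrist"); save(f,"w3.png")
E
```

```text
19.4167 [0.5273 0.0466 0.1289] mean F [ 0.1  -0.48 -0.2  -0.   -0.01 -0.02] sd [0.52 0.45 0.33 0.02 0.02 0.02]
lid n 1840 level angle 2.9515357 lid rad 1.344486 z at x=-60: 116.509995
19.5167 [0.52713761 0.04654738 0.1287462 ] [-0.12  0.54  0.04] -0.0003315251101208412
```

View pics/w3.png

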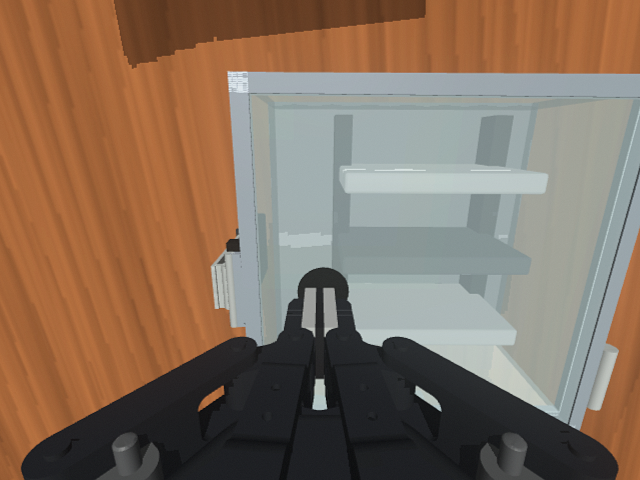

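Request:
{"api": "jog_arm", "payload": {"targets": [[255, 0, 0, -0.008, 0, 0, 0], [255, 0, 0, -0.016, 0, 0, 0], [255, 0, 0, -0.024, 0, 0, 0], [255, 0, 0, -0.032, 0, 0, 0], [255, 0, 0, -0.037, 0, 0, 0], [255, 0, 0, -0.04, 0, 0, 0], [255, 0, 0, -0.042, 0, 0, 0], [255, 0, 0, -0.044, 0, 0, 0]]}}

```text
time_s: 20.23
position: [0.527, 0.0465, 0.1175]
orientation: [[0.098, 0.995, -0.0], [0.995, -0.098, -0.0], [-0.0, -0.0, -1.0]]
contact_force: [0.2, -0.1, -0.2]
finger_gap: -0.0001
finger_force: 0.0
```

Request:
{"api": "jog_arm", "payload": {"targets": [[255, 0, 0, -0.001, 0, 0, 0], [255, 0, 0, -0.002, 0, 0, 0], [255, 0, 0, -0.003, 0, 0, 0], [255, 0, 0, -0.004, 0, 0, 0], [255, 0, 0, -0.005, 0, 0, 0], [255, 0, 0, -0.006, 0, 0, 0], [255, 0, 0, -0.007, 0, 0, 0], [255, 0, 0, -0.008, 0, 0, 0]]}}

```text
time_s: 20.9
position: [0.527, 0.0465, 0.1158]
orientation: [[0.098, 0.995, 0.0], [0.995, -0.098, 0.0], [0.0, 0.0, -1.0]]
contact_force: [-2.4, -0.0, 5.1]
finger_gap: 0.0005
finger_force: 2.3
```

Request:
{"api": "jog_arm", "payload": {"targets": [[255, 0, 0, -0.001, 0, 0, 0], [255, 0, 0, -0.002, 0, 0, 0], [255, 0, 0, -0.003, 0, 0, 0], [255, 0, 0, -0.004, 0, 0, 0], [255, 0, 0, -0.005, 0, 0, 0], [255, 0, 0, -0.006, 0, 0, 0], [255, 0, 0, -0.007, 0, 0, 0], [255, 0, 0, -0.008, 0, 0, 0]]}}

```text
time_s: 21.57
position: [0.5271, 0.0465, 0.1135]
orientation: [[0.098, 0.995, 0.0], [0.995, -0.098, -0.0], [-0.0, 0.0, -1.0]]
contact_force: [-0.2, -0.0, 0.6]
finger_gap: -0.0001
finger_force: 0.0
```

```bash
python3 av.py
```

```text
21.9667 [0.527  0.0465 0.1135] mean F [-0.11 -0.08  0.27  0.    0.02 -0.02] sd [0.64 0.3  0.51 0.03 0.03 0.04]
lid n 1862 level angle 0.681262 lid rad 1.3841097 z at x=-60: 110.139595
22.0667 [0.52705919 0.04650773 0.11358652] [ 0.03 -0.9  -0.88] -0.00016302529927526241
```

The clip snapped: the force rose to about 5 N, then fell to 0, and the lid reads +0.039 rad. I'm retreating to check.

Request:
{"api": "jog_arm", "payload": {"targets": [[255, 0, 0, 0.01, 0, 0, 0], [255, 0, 0, 0.04, 0, 0, 0], [255, 0, 0, 0.1, 0, 0, 0], [255, 0, 0, 0.2, 0, 0, 0], [255, 0, 0, 0.3, 0, 0, 0], [255, 0, 0, 0.38, 0, 0, 0], [255, 0, 0, 0.43, 0, 0, 0], [255, 0, 0, 0.45, 0, 0, 0]]}}

```text
time_s: 22.73
position: [0.5279, 0.0466, 0.2288]
orientation: [[0.098, 0.995, 0.003], [0.995, -0.098, 0.0], [0.001, 0.003, -1.0]]
contact_force: [0.5, -0.7, -0.1]
finger_gap: 0.0001
finger_force: 0.0
```

Request:
{"api": "jog_arm", "payload": {"targets": [[255, 0, -0.08, 0, 0, 0, 0], [255, 0, -0.2, 0, 0, 0, 0], [255, 0, -0.34, 0, 0, 0, 0], [255, 0, -0.48, 0, 0, 0, 0], [255, 0, -0.6, 0, 0, 0, 0], [255, 0, -0.68, 0, 0, 0, 0], [255, 0, -0.72, 0, 0, 0, 0], [255, 0, -0.72, 0, 0, 0, 0]]}}

```text
time_s: 23.4
position: [0.5267, -0.135, 0.2257]
orientation: [[0.101, 0.995, -0.001], [0.995, -0.101, -0.0], [-0.0, -0.001, -1.0]]
contact_force: [0.7, 0.2, -0.1]
finger_gap: 0.0002
finger_force: 0.0
```

```bash
python3 - <<'E'
from lid import *
f=lid(); f=lid()
for l in("clip","toggle_tip","drive_mid","bookend_mid"):
  for r in cut_out(f,l)[:1]:
    p=pts(f,r["mask"]);q=np.c_[(p[:,:2]-C)@ex,p[:,2]]; print(l,np.median(p,0).round(3),np.percentile(q,[2,98],axis=0).round(4).tolist())
E
```

```text
lid n 8110 level angle 0.6084295 lid rad 1.385381 z at x=-60: 109.88677
23.5 [ 0.52695493 -0.13291623  0.22587121] [-0.58  0.44 -0.4 ] 5.723872146422794e-05
lid n 8113 level angle 0.54508185 lid rad 1.3864865 z at x=-60: 109.79247
23.6 [ 0.52707434 -0.132319    0.22600817] [ 0.3  -0.22 -0.33] 0.00015738584181099384
clip [0.474 0.054 0.113] [[-0.1172, 0.1086], [-0.1078, 0.1166]]
toggle_tip [ 0.511 -0.068  0.071] [[-0.0797, -0.0037], [0.0004, 0.1129]]
bookend_mid [0.456 0.3   0.026] [[-0.1989, 0.0014], [-0.112, 0.1065]]
```

```bash
python3 -c "from bench import close_job; print(close_job())"
```

```text
the job is handed in; nothing more can be done
None
```

The case is closed and handed in at about 24 s: I held the lid by the bar until it lay on the clip, released it, and a gentle press (about 5 N at the last reading before the snap) caught it. It reads 0.04 rad past its resting angle and stayed there after I let go. The bookend is unmoved; I didn't get a usable re-check of the toggle switch or the drive, but the arm never went near them.

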